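# Close down the welding bench

### The job

Close down the welding bench. First lift the rod canister by its handle off the warming stand and set it down gently, upright and centred, on the round cooling plate; then lay every loose steel weld test piece on the bench into the open kit drawer, side by side in one layer on its floor, and last push the drawer fully home until it clicks in at its detent. Keep the canister upright throughout and leave the other tools where they are.

Things in the scene. Friction and masses are not known exactly. Their poses are not given: they have to be found in the camera images.
- square_tube_c (a point): centre (half-way up) of a loose weld test piece: dark steel square tube, hollow, 40 wide and 40 high, 120 mm long, weld bead across its middle; 0.3 to 0.6 kg. Its x axis runs along the length, y across the width, z up. It may be absent.
- channel_c (a point): centre (half-way up) of a loose weld test piece: dark steel U-channel lying open side up, 50 wide and 35 high, walls 5 thick, 120 mm long, weld bead across its middle; 0.3 to 0.6 kg. Its x axis runs along the length, y across the width, z up. It may be absent.
- h_beam_c (a point): centre (half-way up) of a loose weld test piece: dark steel H-beam offcut, its two flanges standing upright, 46 wide and 46 high, 120 mm long, weld bead across its middle; 0.3 to 0.6 kg. Its x axis runs along the length, y across the width, z up. It may be absent.
- flat_bar_c (a point): centre (half-way up) of a loose weld test piece: dark steel solid flat bar, 32 wide and 20 high, 120 mm long, weld bead across its middle; 0.3 to 0.6 kg. Its x axis runs along the length, y across the width, z up. It may be absent.
- kit_drawer (a joint): how far the kit drawer is open, m: 0 fully home at its stop, 0.18 fully out. It runs in a fixed blue unit 400 wide, 260 deep, 112 high. It slides with about 2 N of friction and stays where it is left; in the last 16 mm a sprung detent must be pushed past (about 10 N, hardest around 10 mm open), then it snaps home and holds; what lies inside must be under 80 mm high.
- drawer_floor (a point): point on the upper face of the drawer's floor, at the foot of the inside of its front, half-way across, moving with the drawer: x points the way it closes, y across, z up. Inside, the drawer reaches 180 mm to each side of it and 224 mm to +x, of which the unit covers all beyond the opening (e.g. open 160 mm: 160 mm are free from above). Side walls 55 mm high, front edge 78 mm above the floor.
- drawer_pull (a point): middle of the front face of the drawer's aluminium pull, a solid bar 150 wide, 14 high, standing 16 mm proud of the drawer front near its upper edge, 85 mm above the bench; axes as drawer_floor: pushing it along +x closes the drawer.
- canister_grip (a point): centre of the canister's handle bar: a round level bar 12 mm thick, 80 mm long between two uprights, along this point's y axis; 178 mm above the canister's base, 48 mm clear above its lid.
- canister_base (a point): centre of the underside of the rod canister: a closed aluminium cylinder 84 mm across, 124 mm high with lid (178 to the handle), 0.5 to 0.8 kg; z is its axis, up.
- stand_top (a point): centre of the top of the warming stand, a green square box 130 x 130 mm, 50 mm high, fixed, on which the canister stands at the start.
- plate_top (a point): centre of the top of the cooling plate, a round grey slab 130 mm across and 14 mm thick, fixed to the bench; axis up.
- brush: bystander, to be left alone: wire brush with a handle, loose on the bench; the origin is at the middle of its underside.
- hammer: bystander, to be left alone: hammer, loose on the bench; the origin is at the middle of its underside.
- spray_can: bystander, to be left alone: closed spray can 54 mm across, 170 high, standing, near the warming stand, loose on the bench; the origin is at the middle of its underside.
Not all that is in view belongs to the job. Leave any orange look-alike of the part that bears channel_c alone.

How it is judged:
On the way, in this order (a step that is already met when the one before it is completed fails the run):
1. the canister stands upright on the cooling plate, let go (horizontal distance between canister_base and plate_top below 0.025 m and distance between canister_base and plate_top below 0.026 m and angle between canister_base's own z axis and vertical below 0.1 rad and linear speed of canister below 0.03 m/s and contact force between the fingers and canister below 0.2 N), for 0.3 s.
2. the drawer is pushed home past its detent with every test piece inside (x of square_tube_c in the frame of drawer_floor between 0 and 0.224 m and y of square_tube_c in the frame of drawer_floor between -0.18 and 0.18 m and z of square_tube_c in the frame of drawer_floor between 0 and 0.045 m and x of channel_c in the frame of drawer_floor between 0 and 0.224 m and y of channel_c in the frame of drawer_floor between -0.18 and 0.18 m and z of channel_c in the frame of drawer_floor between 0 and 0.045 m and x of h_beam_c in the frame of drawer_floor between 0 and 0.224 m and y of h_beam_c in the frame of drawer_floor between -0.18 and 0.18 m and z of h_beam_c in the frame of drawer_floor between 0 and 0.045 m and x of flat_bar_c in the frame of drawer_floor between 0 and 0.224 m and y of flat_bar_c in the frame of drawer_floor between -0.18 and 0.18 m and z of flat_bar_c in the frame of drawer_floor between 0 and 0.045 m and value of joint kit_drawer below 0.004 m), for 0.3 s.
At the end, for the whole second after the job is handed in: The canister stands released, at rest and upright (within 0.1 rad) on the cooling plate, its axis within 25 mm of the plate's centre; every test piece present lies in the drawer, its centre less than 45 mm above the drawer's floor; the drawer is at rest within 4 mm of fully home (all of step 1 and all of step 2 and velocity of joint kit_drawer between -0.01 and 0.01 m/s); the robot touches nothing.
It fails at once if the canister is tipped over (more than 0.6 rad) (angle between canister_base's own z axis and vertical above 0.6 rad).
It fails at once if the canister is dropped (falls faster than 0.7 m/s, out of the fingers) (linear speed of canister above 0.7 m/s and contact force between the fingers and canister below 0.2 N).
It fails at once if another tool is moved by more than 50 mm (distance of any of brush, hammer, spray_can from where it was at the start of the episode above 0.05 m).
Of square_tube, channel, h_beam, flat_bar only 3 to 4 are there at a start; the rules pass over those that are not, and their reading is None.
At some moment in a run one of square_tube, channel, h_beam, flat_bar may be knocked a few centimetres aside while the robot is not near it.
It also fails if it takes over 210 s, if anything falls off the work surface, if the arm or the gripper's body presses on something with over 40 N, if the wrist force passes 120 N, or if a joint passes its speed limit or range.

### The arm

A 6-joint arm with a two-finger parallel gripper is mounted at the origin on the work surface. World frame = base frame: x ahead of the robot, y to its left, z up, the work surface at z = 0. Lengths are in m, angles in rad, forces in N, time in s.
With the tool pointing down it reaches from about 0.275 to 0.75 m from the base axis. Payload 10.2 kg.
Tool frame: the origin (TCP) lies at the very end of the fingers, on their centre line; the grasp point (between the pads) lies 19 mm behind it; z points along the fingers, y is the line along which they close (so a half turn about z gives the same grasp; the last joint's range is limited). The gripper opens to 88 mm and grips with 3 to 60 N. Pads are 18 mm wide; open, the fingers measure 123 mm over their backs; the gripper's body (75 mm by 187 mm) begins 45 mm behind the grasp point.
Start: joints at [-1.324, 0.313, 1.498, -0, 1.331, -0.223], TCP at [0.238, -0.468, 0.239] pointing down, gripper open.
Joint ranges: [-2.94, 2.94], [-0.97, 2.17], [0.19, 2.56], [-1.23, 4.37], [0.02, 3.11], [-2.88, 2.88]. Speed limits (rad/s): [2.39, 2.39, 3.01, 3.14, 3.14, 3.14].

### API

Orientations are given as [roll, pitch, yaw] about the fixed x, y, z axes, in that order (R = Rz(yaw) Ry(pitch) Rx(roll)).
In Python, from plant import * gives the robot as it stands.
- The arm moves only by the tool move_arm, never from a script. Its argument "increments" is a list of rows, each a list of 7 numbers: the opening, from -1 (shut) to 1 (fully open), then the shift along the world's x, y, z in cm, then the turn, a rotation vector about the world's x, y, z in degrees. A call has 1 to 20 rows; each row is the pose to reach, as a shift and turn from the pose commanded when the call began; what a row does not reach only later rows make up. A row lasts 1/10 s, in which the tool goes at most 50 mm and 8.59 degrees, less where a joint would pass 70% of its speed; a pose out of reach is approached as far as the arm can. A call with a gripper value outside its range is refused whole. The fingers move at their own pace and stop on an object; "force" is the grip in N (left out, the last holds). Time passes only in rows, so rows that repeat a pose let the fingers close. It gives the time, the measured TCP pose, the force, the opening and the grip force at its end, in the units of the state.
- sense(): the state, without advancing time (a new reading comes with each control period).
- capture(name): name is "scene" or "top" or "wrist"; returns the picture (384x512x3 uint8, red, green, blue); there is no depth.
- calibration(name): a dict with "intrinsics" (3x3 intrinsics, pixels), "extrinsics" (4x4, takes a point from world to camera coordinates). Camera axes: x right, y up, looking along -z (the intrinsics and any distortion apply to the point x, -y, -z); pixel columns grow to the right and rows downward; lengths in m; the calibration is good to about 2 mm. A picture is of the moment at which its call begins: read the wrist's pose just before it. calibration takes no time and is no camera call; for the wrist camera it gives the pose at the moment of the call.
- hand_in(): hands the job in; it is judged then, once.
The state is a dict: "time": time; "joint_pos": joint angles; "dq": joint speeds; "joint_efforts": joint torques, N m; "ee_pos": TCP position; "ee_rot": TCP orientation; "wrist_force": force on the tool from outside, world axes, zero at the start; "moment": the same for the moment, N m; "finger_gap": finger opening in m; "grasp_force": force on a finger pad.
Only numpy, scipy, OpenCV 4.12 (cv2) and the standard library are available. Lean on these libraries where they do the work, as an engineer would, in place of code of your own. Each camera call takes 0.05 s, during which the arm holds its last target. There are 200 camera calls.

## Working session

There is one attempt and no reset: what is moved stays moved. The work goes in short steps, Python scripts to look and compute and a tool call to move; the robot and the scene stay as the last step left them, time stands still between calls to the robot, and variables do not carry over. Pictures are saved under pics/ and viewed, at most 14 in all, crops included, and the job is handed in when it is done.

Besides the shell and the picture viewer there is one more tool, called by a JSON object that holds its "op" and its "data". move_arm: Moves the arm, as the interface text tells. Its arguments: {"type":"object","properties":{"increments":{"type":"array","items":{"type":"array","items":{"type":"number"}}},"force":{"type":"number"}},"required":["increments"]}

```bash
mkdir -p pics; ls
cat > h.py <<'E'
from plant import *
import numpy as np, cv2
def ray(name,u,v,z,cal=None):
    c=cal or calibration(name); K=np.array(c["intrinsics"]);E=np.array(c["extrinsics"])
    d=np.linalg.inv(K)@[u,v,1]; d=np.array([d[0],-d[1],-d[2]])
    R=E[:3,:3];o=-R.T@E[:3,3];w=R.T@d
    return o+w*(z-o[2])/w[2]
def proj(name,p):
    c=calibration(name);K=np.array(c["intrinsics"]);E=np.array(c["extrinsics"])
    q=E[:3,:3]@np.array(p)+E[:3,3];q=K@[q[0],-q[1],-q[2]];return q[:2]/q[2]
def save(name,f):
    im=capture(name);cv2.imwrite('pics/'+f,im[:,:,::-1]);return im
E
python3 - <<'E'
from h import *
for n in("scene","top","wrist"):
    c=calibration(n);print(n,{k:np.round(v,3).tolist() if k in("intrinsics","extrinsics") else v for k,v in c.items()})
    save(n,n+'0.png')
print(sense())
a=cv2.imread('pics/top0.png');cv2.imwrite('pics/top0b.png',cv2.resize(a,(800,600),interpolation=cv2.INTER_CUBIC))
a=cv2.imread('pics/scene0.png');cv2.imwrite('pics/scene0b.png',cv2.resize(a,(800,600),interpolation=cv2.INTER_CUBIC))
E
```

```text
pics
scene {'intrinsics': [[473.832, 0.0, 253.352], [0.0, 473.832, 187.651], [0.0, 0.0, 1.0]], 'extrinsics': [[0.321, 0.947, 0.004, -0.146], [-0.737, 0.247, 0.629, 0.306], [0.594, -0.205, 0.778, -2.175], [0.0, 0.0, 0.0, 1.0]]}
top {'intrinsics': [[409.291, 0.0, 254.246], [0.0, 409.291, 192.002], [0.0, 0.0, 1.0]], 'extrinsics': [[-0.001, -1.0, 0.012, -0.042], [0.992, 0.001, 0.128, -0.574], [-0.128, 0.012, 0.992, -1.569], [0.0, 0.0, 0.0, 1.0]]}
wrist {'intrinsics': [[295.57, 0.0, 253.011], [0.0, 295.57, 194.438], [0.0, 0.0, 1.0]], 'extrinsics': [[0.452, -0.892, -0.001, -0.525], [0.857, 0.435, -0.277, 0.038], [0.247, 0.124, 0.961, -0.389], [0.0, 0.0, 0.0, 1.0]]}
{'time': 0.15, 'joint_pos': array([-1.32443013e+00,  3.13275760e-01,  1.49817971e+00,  3.51086824e-06,
        1.33100692e+00, -2.23380960e-01]), 'dq': array([-1.34482626e-03, -2.64703021e-03, -2.68803711e-03,  1.01656712e-04,
        8.45611981e-04, -6.22900935e-05]), 'joint_efforts': array([ 1.94745880e-03, -4.02297306e+01, -2.52319211e+01,  6.94454717e-02,
        3.43835971e-02, -8.71956399e-05]), 'ee_pos': array([ 0.2376058 , -0.46797507,  0.23834713]), 'ee_rot': array([-3.14074528e+00, -1.95995876e-04,  4.69746234e-01]), 'wrist_force': array([-0.27196649, -0.32625766,  0.14580533]), 'moment': array([ 0.00166989, -0.00675272,  0.01848625]), 'grasp_force': 0.0, 'finger_gap': 0.08827426573635826}
```

View pics/top0b.png

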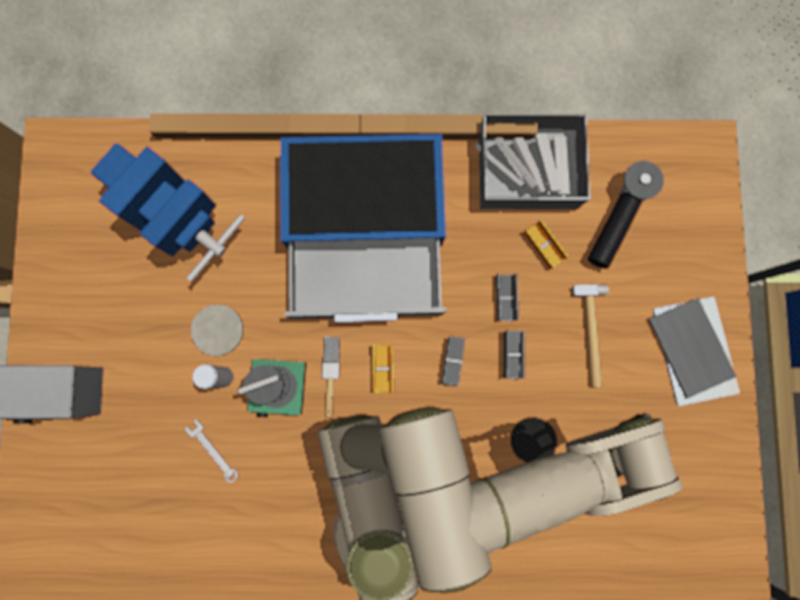

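View pics/scene0b.png

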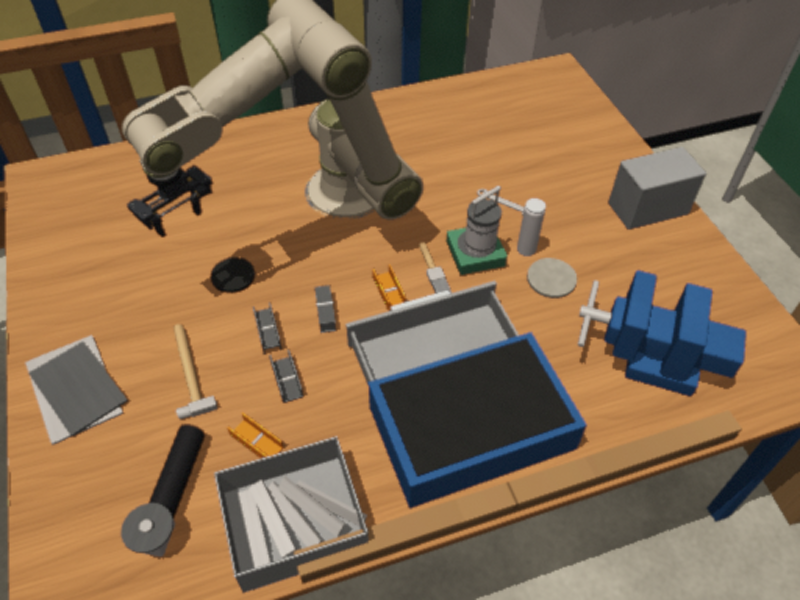

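The top view shows the stand and canister at (275,388), plate at (217,330), drawer at (365,275), and three dark pieces at (507,297), (514,355) and (454,361). Orange decoys are at (382,368) and (546,244). Next I measure them.

Run:
```python
from h import *
im=cv2.imread('pics/top0.png');s=1.5625
hsv=cv2.cvtColor(im,cv2.COLOR_BGR2HSV)
m=((hsv[:,:,1]<75)).astype(np.uint8)
n,l,st,ce=cv2.connectedComponentsWithStats(m)
for i in range(1,n):
    if 60<st[i,4]<6000:
        c=cv2.findContours((l==i).astype(np.uint8),0,2)[0][0];r=cv2.minAreaRect(c)
        b=[ray('top',*p,0.03)[:2] for p in cv2.boxPoints(r)]
        e=[np.linalg.norm(b[1]-b[0]),np.linalg.norm(b[2]-b[1])]; 
        d=(b[1]-b[0]) if e[0]>e[1] else b[2]-b[1]
        print(np.round(np.array(r[0])*s),st[i,4],np.round(np.mean(b,0),3),np.round(e,3),round(np.degrees(np.arctan2(d[1],d[0]))%180))
def P(u,v,z):print((u,v),np.round(ray('top',u/s,v/s,z)[:2],3))
print('stand');[P(*p,.05) for p in((250,360),(304,362),(302,415),(248,413))]
print('plate');P(217,330,.014);P(191,330,.014);P(243,330,.014)
print('handle');P(240,388,.228);P(283,377,.228)
print('can');P(205,377,.17)
print('drawer front');P(284,317,.09);P(446,313,.09);P(334,319,.085);P(397,319,.085)
print('unit');P(280,238,.112);P(444,240,.112)
a=im[215:260,270:345];b=im[225:275,110:220]
a=cv2.resize(im[160:260,280:350],(420,600),interpolation=3);b=cv2.resize(im[190:275,115:190],(380,430),interpolation=3)
o=np.zeros((600,800,3),np.uint8);o[:,:420]=a;o[:430,420:]=b;cv2.imwrite('pics/c1.png',o)
```

```text
[279. 188.] 68 [0.866 0.262] [0.004 0.278] 1
[443. 188.] 68 [ 0.867 -0.161] [0.005 0.262] 1
[362. 186.] 5174 [0.871 0.049] [0.375 0.235] 92
[621. 211.] 1093 [ 0.807 -0.62 ] [0.309 0.097] 144
[210. 242.] 364 [0.724 0.434] [0.209 0.081] 137
[363. 280.] 4951 [0.626 0.043] [0.407 0.213] 92
[507. 297.] 382 [ 0.583 -0.32 ] [0.052 0.12 ] 179
[590. 290.] 166 [ 0.601 -0.531] [0.092 0.028] 90
[693. 351.] 2696 [ 0.447 -0.786] [0.178 0.259] 12
[216. 329.] 838 [0.501 0.411] [0.122 0.124] 46
[ 51. 370.] 2366 [0.403 0.814] [0.253 0.304] 3
[514. 355.] 391 [ 0.437 -0.335] [0.047 0.117] 178
[330. 357.] 281 [0.432 0.126] [0.039 0.105] 1
[453. 361.] 328 [ 0.422 -0.181] [0.119 0.042] 171
[212. 376.] 327 [0.385 0.417] [0.097 0.058] 90
[267. 385.] 791 [0.362 0.28 ] [0.102 0.144] 84
[796. 428.] 102 [ 0.256 -1.03 ] [0.012 0.168] 175
[213. 451.] 282 [0.203 0.409] [0.04  0.176] 41
[385. 556.] 86 [-0.044 -0.013] [0.036 0.068] 61
stand
(250, 360) [0.423 0.319]
(304, 362) [0.418 0.187]
(302, 415) [0.29 0.19]
(248, 413) [0.295 0.321]
plate
(217, 330) [0.5   0.412]
(191, 330) [0.5   0.478]
(243, 330) [0.5   0.347]
handle
(240, 388) [0.357 0.301]
(283, 377) [0.38  0.208]
can
(205, 377) [0.381 0.394]
drawer front
(284, 317) [0.525 0.232]
(446, 313) [ 0.535 -0.16 ]
(334, 319) [0.521 0.112]
(397, 319) [ 0.521 -0.041]
unit
(280, 238) [0.715 0.242]
(444, 240) [ 0.711 -0.155]
```

View pics/c1.png

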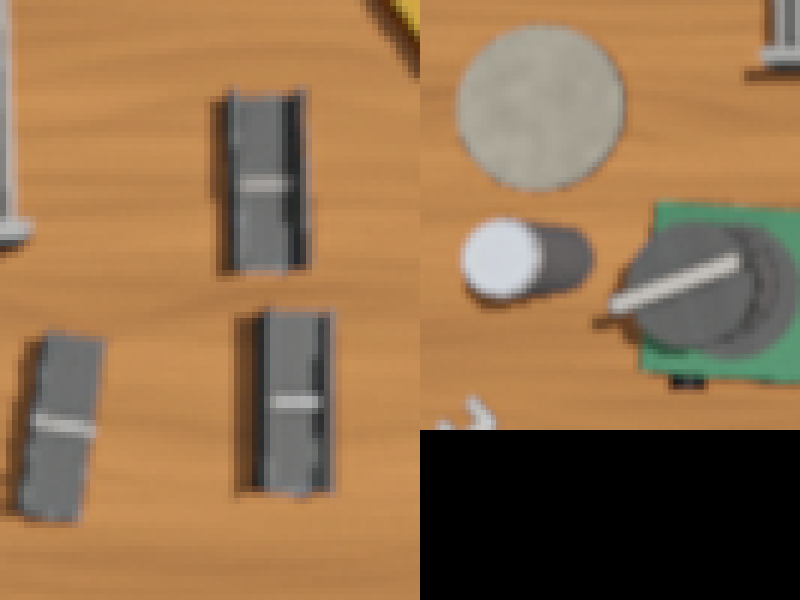

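The crop shows the channel at far right top, an H-beam below it and a square tube at left. No flat bar is seen. The handle bar centre is about px (165.5,246) in the top view. Now I go above the canister.

{"op": "move_arm", "data": {"increments": [[1,0,0,4,0,0,0],[1,0,0,8,0,0,0],[1,13,72,8,0,0,82],[1,13,72,8,0,0,82],[1,13,72,8,0,0,82],[1,13,72,8,0,0,82],[1,13,72,8,0,0,82],[1,13,72,8,0,0,82],[1,13,72,8,0,0,82],[1,13,72,8,0,0,82],[1,13,72,8,0,0,82],[1,13,72,8,0,0,82],[1,13,72,8,0,0,82],[1,13,72,8,0,0,82],[1,13,72,8,0,0,82],[1,13,72,8,0,0,82],[1,13,72,8,0,0,82],[1,13,72,8,0,0,82],[1,13,72,8,0,0,82],[1,13,72,8,0,0,82]]}}

```text
time: 2.15
ee_pos: [0.3676, 0.2509, 0.3188]
ee_rot: [-3.142, 0.0, 1.9]
wrist_force: [1.2, -0.5, -0.7]
finger_gap: 0.0877
grasp_force: 0.0
```

Run:
```python
from h import *
print(np.round(ray('top',165.5,246.1,.228),3),np.round(ray('top',153.1,250.3,.228),3),np.round(ray('top',178.2,241.8,.228),3))
s=sense();print(s['time'],s['ee_pos'],s['ee_rot'])
np.save('w1.npy',calibration('wrist')['extrinsics']);a=save('wrist','w1.png');b=save('top','t1.png')
o=np.hstack([a,b])[:,:,::-1];cv2.imwrite('pics/w1b.png',cv2.resize(o,(800,300)))
o[:]=0
cv2.imwrite('pics/w1c.png',np.vstack([cv2.resize(a[:,:,::-1],(800,600))]))
```

```text
[0.364 0.261 0.228] [0.35  0.302 0.228] [0.379 0.218 0.228]
2.15 [0.3676292  0.25094862 0.31875139] [-3.14150181e+00  2.24801254e-04  1.89990500e+00]
```

View pics/w1c.png

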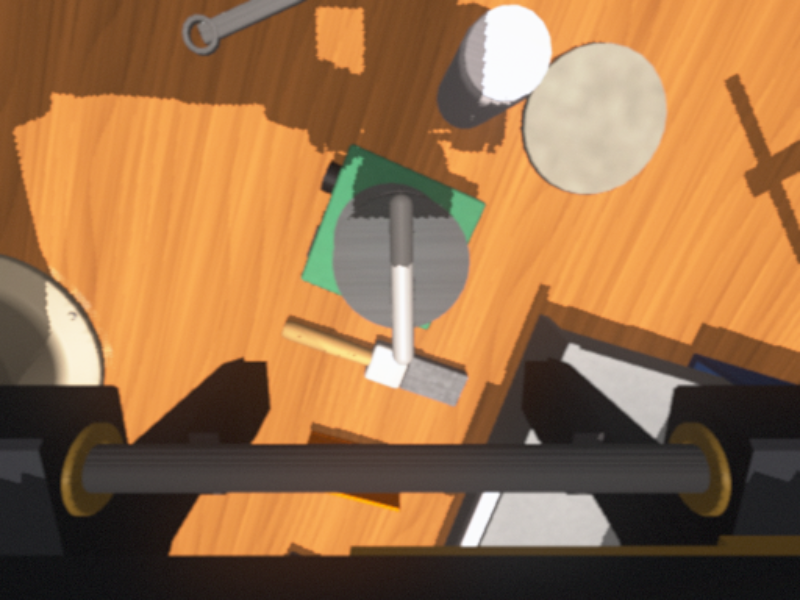

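The wrist view shows the handle bar from (401,198) to (403,360), already aligned with the fingers' plane. The plate is centred near (595,118).

```bash
cat >> h.py <<'E'
def wray(u,v,z,f):
    c=dict(calibration('wrist'));c["extrinsics"]=np.load(f);return ray('wrist',u,v,z,c)
E
python3 - <<'E'
from h import *
for u,v,z in((401,198,.228),(403,360,.228),(402,279,.228),(595,118,.014)):print(np.round(wray(u*.64,v*.64,z,'w1.npy'),4))
im=cv2.imread('pics/w1.png');hsv=cv2.cvtColor(im,cv2.COLOR_BGR2HSV)
m=(hsv[...,1]<90).astype(np.uint8)
n,l,st,ce=cv2.connectedComponentsWithStats(m,connectivity=4)
print([ (st[i].tolist(),ce[i]) for i in range(n) if abs(ce[i]-[381,75]).max()<25])
t=cv2.cvtColor(cv2.imread('pics/t1.png'),cv2.COLOR_BGR2HSV);m=(t[...,1]<75).astype(np.uint8)
n,l,st,ce=cv2.connectedComponentsWithStats(m)
for i in range(1,n):
    if 150<st[i,4]<6000: print(np.round(ce[i],1),st[i,4],np.round(ray('top',*ce[i],.03)[:2],3))
E
```

```text
[0.3515 0.3063 0.228 ]
[0.3809 0.2244 0.228 ]
[0.3655 0.2674 0.228 ]
[0.5014 0.4199 0.014 ]
[([280, 3, 146, 121, 10818], array([357.09364023,  63.28443335]))]
[231.4 119.4] 5172 [0.87  0.049]
[401.2 132.5] 1093 [ 0.817 -0.636]
[135.5 156.8] 371 [0.715 0.429]
[232.8 178.4] 4945 [0.629 0.042]
[324.2 190. ] 378 [ 0.583 -0.319]
[377.1 185.2] 166 [ 0.602 -0.53 ]
[444.7 224.2] 2692 [ 0.448 -0.79 ]
[ 28.5 247.6] 2365 [0.358 0.827]
[329.  226.6] 391 [ 0.438 -0.335]
[211.3 229.1] 281 [0.429 0.125]
[289.7 230.9] 328 [ 0.422 -0.181]
[341.  281.6] 604 [ 0.228 -0.375]
```

{"op": "move_arm", "data": {"increments": [[1,-0.3,1.2,-2,0,0,0.5],[1,-0.3,1.2,-4,0,0,0.5],[1,-0.3,1.2,-6,0,0,0.5],[1,-0.3,1.2,-8,0,0,0.5],[1,-0.3,1.2,-9.5,0,0,0.5],[1,-0.3,1.2,-11,0,0,0.5],[1,-0.3,1.2,-11,0,0,0.5],[-1,-0.3,1.2,-11,0,0,0.5],[-1,-0.3,1.2,-11,0,0,0.5],[-1,-0.3,1.2,-11,0,0,0.5],[-1,-0.3,1.2,-11,0,0,0.5],[-1,-0.3,1.2,-11,0,0,0.5],[-1,-0.3,1.2,-11,0,0,0.5],[-1,-0.3,1.2,-11,0,0,0.5],[-1,-0.3,1.2,-11,0,0,0.5],[-1,-0.3,1.2,-11,0,0,0.5]], "force": 35}}

```text
time: 3.85
ee_pos: [0.3646, 0.2639, 0.2087]
ee_rot: [-3.142, 0.0, 1.91]
wrist_force: [1.3, 0.6, 0.2]
finger_gap: 0.0185
grasp_force: 0.0
```

{"op": "move_arm", "data": {"increments": [[-1,0,0,0,0,0,0],[-1,0,0,0,0,0,0],[-1,0,0,0,0,0,0],[-1,0,0,0.5,0,0,0],[-1,0,0,1,0,0,0],[-1,0,0,2,0,0,0]]}}

```text
time: 4.45
ee_pos: [0.3641, 0.2637, 0.2284]
ee_rot: [-3.139, 0.0, 1.91]
wrist_force: [0.5, 0.1, -5.6]
finger_gap: 0.0101
grasp_force: 35.0
```

{"op": "move_arm", "data": {"increments": [[-1,0,0,2,0,0,0],[-1,0,0,4,0,0,0],[-1,0,0,6,0,0,0],[-1,0.5,0.5,7,0,0,0],[-1,2,1,7,0,0,0],[-1,4,2,7,0,0,0],[-1,6,3,7,0,0,0],[-1,8,5,7,0,0,0],[-1,10,7,7,0,0,0],[-1,11.5,9,7,0,0,0],[-1,12.5,11,7,0,0,0],[-1,13.2,13,7,0,0,0],[-1,13.5,14.5,7,0,0,0],[-1,13.6,15.3,7,0,0,0],[-1,13.6,15.3,7,0,0,0],[-1,13.6,15.3,5,0,0,0],[-1,13.6,15.3,3,0,0,0],[-1,13.6,15.3,1,0,0,0],[-1,13.6,15.3,0,0,0,0],[-1,13.6,15.3,0,0,0,0]]}}

```text
time: 6.45
ee_pos: [0.5003, 0.4161, 0.2277]
ee_rot: [-3.139, 0.001, 1.909]
wrist_force: [-0.4, -0.1, -5.6]
finger_gap: 0.0103
grasp_force: 35.1
```

Run:
```python
from h import *
np.save('w2.npy',calibration('wrist')['extrinsics']);a=save('wrist','w2.png');b=save('top','t2.png');c=save('scene','s2.png')
o=np.zeros((600,800,3),np.uint8)
o[:300,:400]=cv2.resize(a,(400,300));o[:300,400:]=cv2.resize(b[150:270,60:220],(400,300));o[300:,:400]=cv2.resize(c[90:240,270:470],(400,300));cv2.imwrite('pics/m2.png',o[:,:,::-1])
```

```text
(no output)
```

View pics/m2.png

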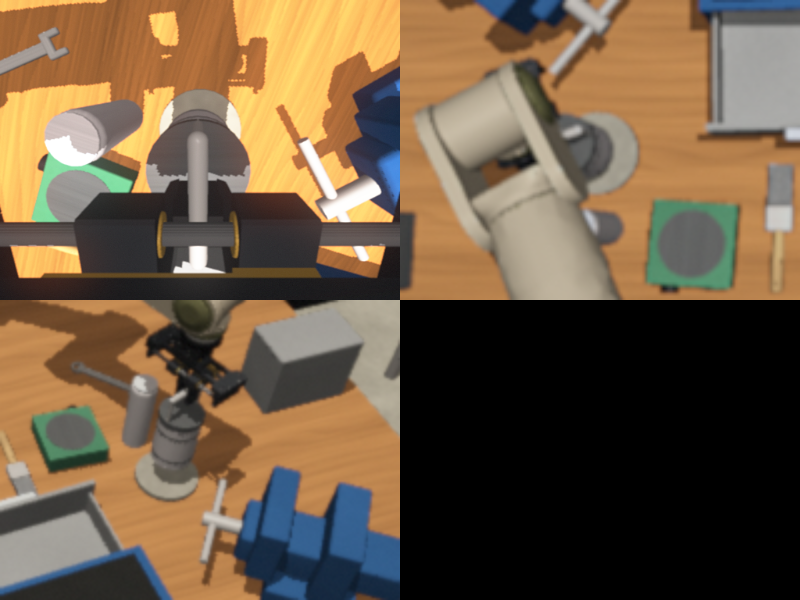

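The canister hangs over the plate in both views; lower it.

{"op": "move_arm", "data": {"increments": [[-1,0,0,-1.5,0,0,0],[-1,0,0,-3,0,0,0],[-1,0,0,-4,0,0,0],[-1,0,0,-4.6,0,0,0],[-1,0,0,-4.9,0,0,0],[-1,0,0,-5.1,0,0,0],[-1,0,0,-5.25,0,0,0],[-1,0,0,-5.4,0,0,0],[-1,0,0,-5.45,0,0,0],[-1,0,0,-5.45,0,0,0],[-1,0,0,-5.45,0,0,0]]}}

```text
time: 7.7
ee_pos: [0.5007, 0.4169, 0.1743]
ee_rot: [3.141, -0.0, 1.91]
wrist_force: [0.8, 0.2, -6.5]
finger_gap: 0.0104
grasp_force: 35.1
```

{"op": "move_arm", "data": {"increments": [[-1,0,0,-0.1,0,0,0],[-1,0,0,-0.2,0,0,0],[-1,0,0,-0.2,0,0,0],[-1,0,0,-0.2,0,0,0]]}}

```text
time: 8.1
ee_pos: [0.501, 0.4169, 0.1727]
ee_rot: [3.14, -0.0, 1.91]
wrist_force: [0.8, -0.8, -2.1]
finger_gap: 0.0102
grasp_force: 34.7
```

Touching. One more millimetre, then release.

{"op": "move_arm", "data": {"increments": [[-1,0,0,-0.1,0,0,0],[-1,0,0,-0.1,0,0,0],[0,0,0,-0.1,0,0,0],[1,0,0,-0.1,0,0,0],[1,0,0,-0.1,0,0,0],[1,0,0,-0.1,0,0,0],[1,0,0,-0.1,0,0,0],[1,0,0,-0.1,0,0,0],[1,0,0,-0.1,0,0,0],[1,0,0,1.5,0,0,0],[1,0,0,4,0,0,0],[1,0,0,7,0,0,0],[1,0,0,11,0,0,0],[1,0,0,15,0,0,0],[1,0,0,15,0,0,0]]}}

```text
time: 9.6
ee_pos: [0.5015, 0.4174, 0.3283]
ee_rot: [3.132, -0.002, 1.91]
wrist_force: [0.1, -0.3, -0.2]
finger_gap: 0.0882
grasp_force: 0.0
```

Run:
```python
from h import *
from scipy.spatial.transform import Rotation as R
s=sense();E=np.array(calibration('wrist')['extrinsics']);o=-E[:3,:3].T@E[:3,3]
T=R.from_euler('xyz',s['ee_rot']).as_matrix();print('cam in tool',T.T@(o-s['ee_pos']),'look',T.T@(-E[2,:3]))
print(s['joint_pos'])
```

```text
cam in tool [ 0.07066289 -0.0002931  -0.14492837] look [-2.76740004e-01  2.49820722e-04  9.60944800e-01]
[5.14941840e-01 5.78847828e-01 8.75431711e-01 2.53712091e-05
 1.67707391e+00 1.75955000e-01]
```

{"op": "move_arm", "data": {"increments": [[1,-2,-5,0,0,0,8],[1,-8,-60,0,0,0,62],[1,-8,-60,0,0,0,62],[1,-8,-60,0,0,0,62],[1,-8,-60,0,0,0,62],[1,-8,-60,0,0,0,62],[1,-8,-60,0,0,0,62],[1,-8,-60,0,0,0,62],[1,-8,-60,0,0,0,62],[1,-8,-60,0,0,0,62],[1,-8,-60,-4,0,0,62],[1,-8,-60,-8,0,0,62],[1,-8,-60,-8,0,0,62],[1,-8,-60,-8,0,0,62],[1,-8,-60,-8,0,0,62],[1,-8,-60,-8,0,0,62]]}}

```text
time: 11.2
ee_pos: [0.421, -0.1824, 0.2429]
ee_rot: [-3.141, 0.001, 2.992]
wrist_force: [0.2, 0.3, -1.0]
finger_gap: 0.0882
grasp_force: 0.0
```

Run:
```python
from h import *
s=sense();print(s['time'],s['ee_pos'],s['ee_rot'])
np.save('w3.npy',calibration('wrist')['extrinsics']);a=save('wrist','w3.png');b=save('top','t3.png');c=save('scene','s3.png')
o=np.zeros((600,800,3),np.uint8)
o[:300,:400]=cv2.resize(a,(400,300));o[:300,400:]=cv2.resize(b[120:300,110:350],(400,300));o[300:,:400]=cv2.resize(c[90:240,270:470],(400,300));o[300:,400:]=cv2.resize(c[130:280,140:340],(400,300));cv2.imwrite('pics/m3.png',o[:,:,::-1])
```

```text
11.2 [ 0.42101689 -0.18237812  0.24291507] [-3.14142860e+00  9.23461638e-04  2.99230791e+00]
```

View pics/m3.png

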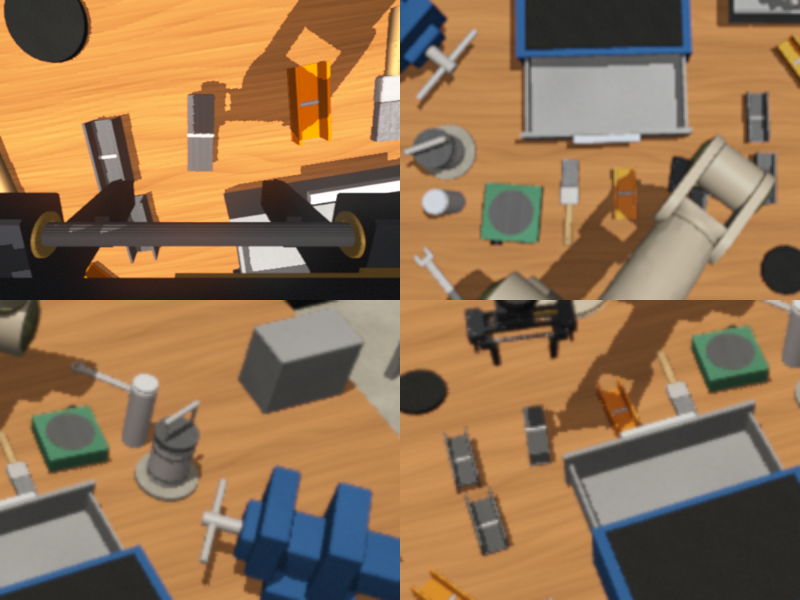

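The canister stands centred on the plate. In the wrist view (half scale) the narrow piece is at (201,132), H-beam at (112,155), channel at (140,230). I measure the narrow piece next.

Run:
```python
from h import *
im=cv2.imread('pics/w3.png');h=cv2.cvtColor(im,cv2.COLOR_BGR2HSV)
m=(h[...,1]<80).astype(np.uint8)
n,l,st,ce=cv2.connectedComponentsWithStats(m,connectivity=4)
for i in range(1,n):
    if st[i,4]>400: print(st[i],np.round(ce[i]))
print(l[200,260]); 
# edge profile across and along the piece
for r in(150,190,205): print(r,m[r,225:295].nonzero()[0]+225)
cv2.imwrite('pics/c3.png',cv2.resize(im[90:270,80:310],(766,600),interpolation=3))
```

```text
[   6    0  106   79 6873] [60. 35.]
[ 476   96   36   86 2728] [495. 139.]
[ 239  121   36   98 3120] [256. 169.]
[ 116  152   45   86 2177] [138. 192.]
[    0   212   512   172 39004] [283. 302.]
[ 278  356  234   28 6048] [403. 370.]
4
150 [241 242 243 244 245 246 247 248 249 250 251 252 253 254 255 256 257 258
 259 260 261 262 263 264 265 266 267 268 269 270 271 272]
190 [241 242 243 244 245 246 247 248 249 250 251 252 253 254 255 256 257 258
 259 260 261 262 263 264 265 266 267 268 269 270 271 272]
205 [241 242 243 244 245 246 247 248 249 250 251 252 253 254 255 256 257 258
 259 260 261 262 263 264 265 266 267 268 269 270 271]
```

View pics/c3.png

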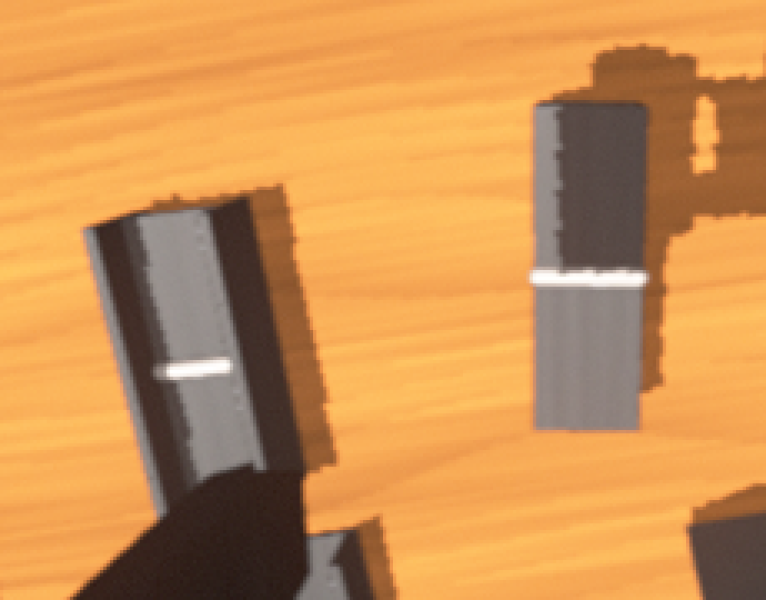

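Run:
```python
from h import *
def box(cs,z,x0=80,y0=90,k=.3,f='w3.npy'):
    p=np.array([wray(x0+u*k,y0+v*k,z,f)[:2] for u,v in cs])
    d=(p[0]+p[1]-p[2]-p[3])/2
    print(z,'c',np.round(p.mean(0),4),'L',round(np.linalg.norm(d),4),'W',np.round([np.linalg.norm(p[0]-p[1]),np.linalg.norm(p[3]-p[2])],4),'ang',round(np.degrees(np.arctan2(*d[::-1]))%180,1))
for z in(.02,.04):box([(534,102),(646,104),(638,430),(535,430)],z)
# weld-bead ctr
print(wray(80+589*.3,90+277*.3,.04,'w3.npy'),wray(80+589*.3,90+277*.3,.02,'w3.npy'))
```

```text
0.02 c [ 0.4273 -0.1795] L 0.1265 W [0.0406 0.041 ] ang 171.0
0.04 c [ 0.4232 -0.1791] L 0.1196 W [0.0384 0.0388] ang 171.0
[ 0.42422176 -0.1789779   0.04      ] [ 0.42847219 -0.17935314  0.02      ]
```

Length 0.120, width 0.039 at z=0.04, so this is the square tube, at (0.423,-0.179), yaw 171°.

{"op": "move_arm", "data": {"increments": [[1,0.2,0.3,-4,0,0,0],[1,0.2,0.3,-8,0,0,0],[1,0.2,0.3,-12,0,0,0],[1,0.2,0.3,-16,0,0,0],[1,0.2,0.3,-19,0,0,0],[1,0.2,0.3,-21,0,0,0],[1,0.2,0.3,-22.5,0,0,0],[1,0.2,0.3,-23.3,0,0,0],[1,0.2,0.3,-23.3,0,0,0],[-1,0.2,0.3,-23.3,0,0,0],[-1,0.2,0.3,-23.3,0,0,0],[-1,0.2,0.3,-23.3,0,0,0],[-1,0.2,0.3,-23.3,0,0,0],[-1,0.2,0.3,-23.3,0,0,0],[-1,0.2,0.3,-23.3,0,0,0],[-1,0.2,0.3,-23.3,0,0,0],[-1,0.2,0.3,-22,0,0,0],[-1,0.2,0.3,-19,0,0,0],[-1,0.2,0.3,-15,0,0,0],[-1,0.2,0.3,-9,0,0,0]], "force": 40}}

```text
time: 13.35
ee_pos: [0.4214, -0.1793, 0.1421]
ee_rot: [3.139, -0.004, 2.992]
wrist_force: [0.6, -1.1, -5.7]
finger_gap: 0.0399
grasp_force: 40.0
```

Run:
```python
from h import *
t=cv2.imread('pics/t3.png');cv2.imwrite('pics/c4.png',cv2.resize(t[140:220,175:300],(800,512),interpolation=3))
```

```text
(no output)
```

View pics/c4.png

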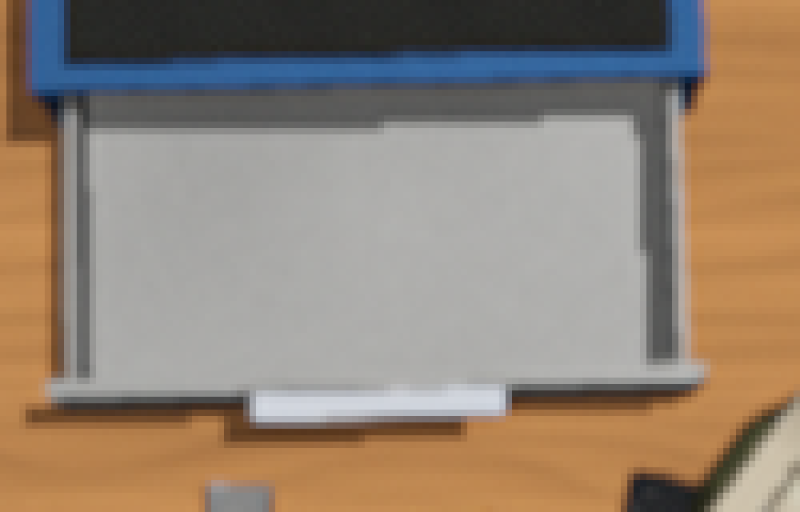

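Crop shows the drawer: unit edge at row ~88, front panel's top band rows 378–398, inner sides at columns ~88 and ~645, pull columns 248–508.

Run:
```python
from h import *
P=lambda u,v,z:np.round(ray('top',175+u/6.4,140+v/6.4,z)[:2],4)
print('unit edge',P(30,92,.112),P(705,78,.112))
print('front inner top',P(70,380,.095),P(690,365,.095),'outer',P(60,400,.095),P(700,385,.095))
print('foot',P(90,378,.017),P(640,365,.017))
print('walls',P(70,250,.07),P(683,250,.07),'pull',P(248,422,.085),P(508,415,.085))
```

```text
unit edge [0.7073 0.2399] [ 0.7164 -0.1589]
front inner top [0.5382 0.2155] [ 0.5472 -0.1497] outer [0.5264 0.2212] [ 0.5353 -0.1555]
foot [0.5481 0.2153] [ 0.5563 -0.1251]
walls [0.6197 0.221 ] [ 0.62   -0.1482] pull [0.5143 0.1115] [ 0.5185 -0.0423]
```

{"op": "move_arm", "data": {"increments": [[-1,2,3,1,0,0,3],[-1,4,6,2,0,0,6],[-1,7,10,2,0,0,9.8],[-1,10,14,2,0,0,9.8],[-1,13,19,2,0,0,9.8],[-1,16,24,2,0,0,9.8],[-1,18,28,2,0,0,9.8],[-1,19.5,31.5,2,0,0,9.8],[-1,19.9,33.3,2,0,0,9.8],[-1,19.9,33.3,0,0,0,9.8],[-1,19.9,33.3,-3,0,0,9.8],[-1,19.9,33.3,-6,0,0,9.8],[-1,19.9,33.3,-9,0,0,9.8],[-1,19.9,33.3,-10.5,0,0,9.8],[-1,19.9,33.3,-11.3,0,0,9.8],[-1,19.9,33.3,-11.6,0,0,9.8],[-1,19.9,33.3,-11.6,0,0,9.8]]}}

```text
time: 15.05
ee_pos: [0.6224, 0.1527, 0.0274]
ee_rot: [3.142, 0.002, -3.121]
wrist_force: [-0.8, -0.1, -4.2]
finger_gap: 0.0397
grasp_force: 40.0
```

{"op": "move_arm", "data": {"increments": [[-1,0,0,-0.15,0,0,0],[-1,0,0,-0.3,0,0,0],[-1,0,0,-0.4,0,0,0],[-1,0,0,-0.5,0,0,0],[-1,0,0,-0.5,0,0,0]]}}

```text
time: 15.55
ee_pos: [0.6254, 0.1529, 0.0272]
ee_rot: [3.141, 0.011, -3.12]
wrist_force: [-0.8, -2.1, 23.3]
finger_gap: 0.0396
grasp_force: 40.0
```

{"op": "move_arm", "data": {"increments": [[-1,0,0,0.3,0,0,0],[-1,0,0,0.4,0,0,0],[0.3,0,0,0.4,0,0,0],[0.3,0,0,0.4,0,0,0],[0.3,0,0,0.4,0,0,0],[0.3,0,0,0.4,0,0,0],[0.3,0,0,2,0,0,0],[0.3,0,0,5,0,0,0],[0.3,0,0,9,0,0,0],[1,0,0,14,0,0,0],[1,0,0,18,0,0,0],[1,0,0,18,0,0,0]]}}

```text
time: 16.75
ee_pos: [0.6235, 0.1531, 0.2089]
ee_rot: [3.141, 0.012, -3.12]
wrist_force: [1.3, 0.0, -0.1]
finger_gap: 0.0793
grasp_force: 0.0
```

{"op": "move_arm", "data": {"increments": [[1,-4,-8,4,0,0,0],[1,-18.6,-48.8,4,0,0.7,-3],[1,-18.6,-48.8,4,0,0.7,-3],[1,-18.6,-48.8,4,0,0.7,-3],[1,-18.6,-48.8,4,0,0.7,-3],[1,-18.6,-48.8,4,0,0.7,-3],[1,-18.6,-48.8,4,0,0.7,-3],[1,-18.6,-48.8,4,0,0.7,-3],[1,-18.6,-48.8,4,0,0.7,-3],[1,-18.6,-48.8,4,0,0.7,-3],[1,-18.6,-48.8,4,0,0.7,-3],[1,-18.6,-48.8,4,0,0.7,-3],[1,-18.6,-48.8,4,0,0.7,-3],[1,-18.6,-48.8,4,0,0.7,-3]]}}

```text
time: 18.15
ee_pos: [0.4361, -0.3339, 0.2413]
ee_rot: [3.141, -0.012, 3.112]
wrist_force: [-0.1, 0.6, -0.1]
finger_gap: 0.0883
grasp_force: 0.0
```

Run:
```python
from h import *
s=sense();print(s['time'],s['ee_pos'],s['ee_rot'])
np.save('w4.npy',calibration('wrist')['extrinsics']);a=save('wrist','w4.png');b=save('top','t4.png')
o=np.zeros((600,800,3),np.uint8)
o[:,:460]=cv2.resize(a[30:330,150:380],(460,600),interpolation=3);o[:350,460:]=cv2.resize(b[140:255,170:282],(340,350));cv2.imwrite('pics/m4.png',o[:,:,::-1])
```

```text
18.15 [ 0.43606677 -0.3339455   0.24126694] [ 3.14127168 -0.0122695   3.11176423]
```

View pics/m4.png

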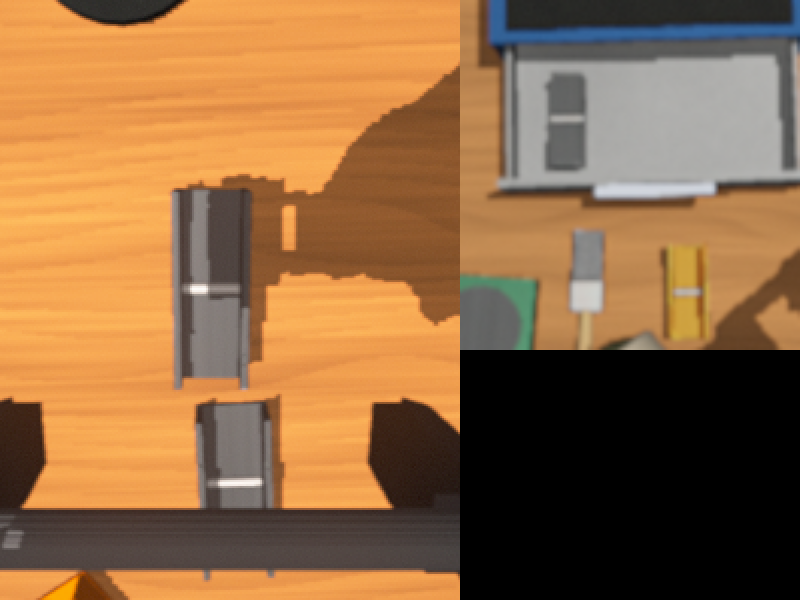

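The tube lies flat in the drawer (top-view inset). The H-beam in the wrist crop spans (173,189)–(251,388), the channel starts just below.

Run:
```python
from h import *
p=np.array([wray(150+u/2,30+v/2,.046,'w4.npy')[:2] for u,v in [(173,189),(251,190),(248,388),(174,388)]])
d=(p[0]+p[1]-p[2]-p[3])/2
print(p.mean(0),np.linalg.norm(d),np.linalg.norm(p[0]-p[1]),np.linalg.norm(p[3]-p[2]),np.degrees(np.arctan2(*d[::-1])))
q=[wray(150+u/2,30+v/2,.035,'w4.npy')[:2] for u,v in [(197,402),(269,402)]];print('channel near',q)
```

```text
[ 0.43880208 -0.3313154 ] 0.11897713619527804 0.04383625727383176 0.045538977738801556 178.12111742105793
channel near [array([ 0.51177943, -0.34250399]), array([ 0.51318965, -0.29647616])]
```

{"op": "move_arm", "data": {"increments": [[1,0.3,0.3,-4,0,-0.7,0],[1,0.3,0.3,-8,0,-0.7,0],[1,0.3,0.3,-12,0,-0.7,0],[1,0.3,0.3,-16,0,-0.7,0],[1,0.3,0.3,-19,0,-0.7,0],[1,0.3,0.3,-21,0,-0.7,0],[1,0.3,0.3,-22.5,0,-0.7,0],[1,0.3,0.3,-23.1,0,-0.7,0],[1,0.3,0.3,-23.1,0,-0.7,0],[-1,0.3,0.3,-23.1,0,-0.7,0],[-1,0.3,0.3,-23.1,0,-0.7,0],[-1,0.3,0.3,-23.1,0,-0.7,0],[-1,0.3,0.3,-23.1,0,-0.7,0],[-1,0.3,0.3,-23.1,0,-0.7,0],[-1,0.3,0.3,-23.1,0,-0.7,0],[-1,0.3,0.3,-23.1,0,-0.7,0],[-1,0.3,0.3,-22,0,-0.7,0],[-1,0.3,0.3,-19,0,-0.7,0],[-1,0.3,0.3,-15,0,-0.7,0],[-1,0.3,0.3,-9,0,-0.7,0]], "force": 40}}

```text
time: 20.25
ee_pos: [0.4378, -0.3313, 0.1419]
ee_rot: [3.139, -0.002, 3.11]
wrist_force: [0.9, -0.9, -2.1]
finger_gap: 0.0455
grasp_force: 40.0
```

{"op": "move_arm", "data": {"increments": [[-1,1,2,1,0,0,1],[-1,3,6,2,0,0,3],[-1,6,10,2,0,0,3],[-1,9,14,2,0,0,3],[-1,12,19,2,0,0,3],[-1,14,24,2,0,0,3],[-1,16,29,2,0,0,3],[-1,17.5,33,2,0,0,3],[-1,18.2,35.5,2,0,0,3],[-1,18.3,36.1,1,0,0,3],[-1,18.3,36.1,-2,0,0,3],[-1,18.3,36.1,-5,0,0,3],[-1,18.3,36.1,-8,0,0,3],[-1,18.3,36.1,-10.5,0,0,3],[-1,18.3,36.1,-11.8,0,0,3],[-1,18.3,36.1,-12.2,0,0,3],[-1,18.3,36.1,-12.2,0,0,3]]}}

```text
time: 21.95
ee_pos: [0.626, 0.0283, 0.0253]
ee_rot: [-3.141, 0.013, -3.121]
wrist_force: [1.5, 4.3, 28.7]
finger_gap: 0.0454
grasp_force: 40.0
```

{"op": "move_arm", "data": {"increments": [[-1,0,0,0.3,0,0,0],[-1,0,0,0.5,0,0,0],[0.4,0,0,0.5,0,0,0],[0.4,0,0,0.5,0,0,0],[0.4,0,0,0.5,0,0,0],[0.4,0,0,0.5,0,0,0],[0.4,0,0,2,0,0,0],[0.4,0,0,5,0,0,0],[0.4,0,0,9,0,0,0],[1,0,0,14,0,0,0],[1,0,0,18,0,0,0],[1,0,0,18,0,0,0]]}}

```text
time: 23.15
ee_pos: [0.6236, 0.0287, 0.2066]
ee_rot: [-3.14, 0.011, -3.12]
wrist_force: [0.4, -0.8, 0.3]
finger_gap: 0.0832
grasp_force: 0.0
```

{"op": "move_arm", "data": {"increments": [[1,-1,-8,4,0,0,0],[1,-4.5,-34.8,4,0,0,-2],[1,-4.5,-34.8,4,0,0,-2],[1,-4.5,-34.8,4,0,0,-2],[1,-4.5,-34.8,4,0,0,-2],[1,-4.5,-34.8,4,0,0,-2],[1,-4.5,-34.8,4,0,0,-2],[1,-4.5,-34.8,4,0,0,-2],[1,-4.5,-34.8,4,0,0,-2],[1,-4.5,-34.8,4,0,0,-2],[1,-4.5,-34.8,4,0,0,-2]]}}

```text
time: 24.25
ee_pos: [0.5771, -0.3175, 0.2394]
ee_rot: [3.141, -0.0, 3.13]
wrist_force: [0.0, 0.2, 0.6]
finger_gap: 0.088
grasp_force: 0.0
```

Run:
```python
from h import *
s=sense();print(s['time'],s['ee_pos'],s['ee_rot'])
np.save('w5.npy',calibration('wrist')['extrinsics']);a=save('wrist','w5.png');b=save('top','t5.png')
o=np.zeros((600,800,3),np.uint8)
o[:,:460]=cv2.resize(a[30:330,150:380],(460,600),interpolation=3);o[:350,460:]=cv2.resize(b[140:255,170:282],(340,350))
o[350:,460:]=cv2.resize(b[140:300,282:390],(340,250));cv2.imwrite('pics/m5.png',o[:,:,::-1])
```

```text
24.25 [ 0.57712517 -0.31748179  0.23940408] [ 3.14105161e+00 -1.49264254e-05  3.12987834e+00]
```

View pics/m5.png

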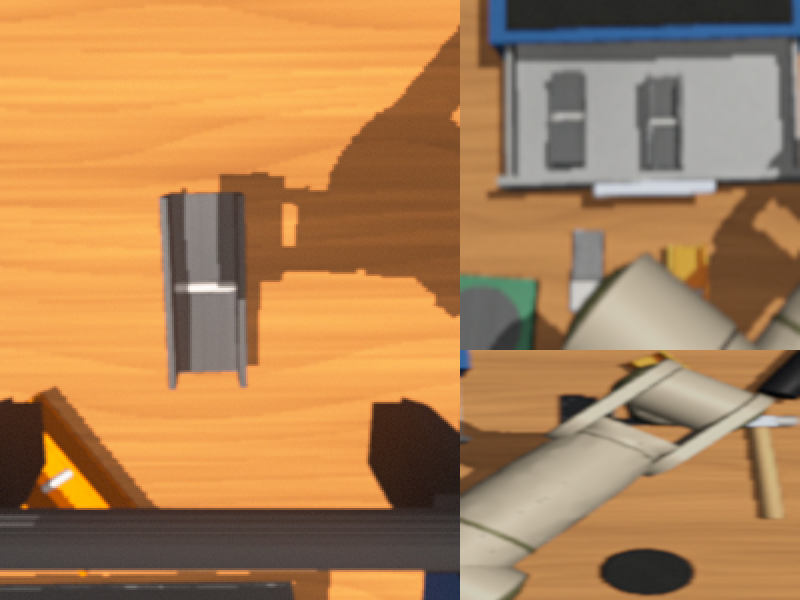

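Two pieces are in the drawer. The channel corners in the crop are (161,196), (244,194), (247,388) and (171,388); the orange decoy is clear of it.

Run:
```python
from h import *
p=np.array([wray(150+u/2,30+v/2,.035,'w5.npy')[:2] for u,v in [(161,196),(244,194),(247,388),(171,388)]])
d=(p[0]+p[1]-p[2]-p[3])/2
print(p.mean(0),np.linalg.norm(d),np.linalg.norm(p[0]-p[1]),np.linalg.norm(p[3]-p[2]),np.degrees(np.arctan2(*d[::-1])))
```

```text
[ 0.58587137 -0.31812564] 0.11948840930641828 0.04793248806496356 0.048136100643060634 -178.81066273421888
```

{"op": "move_arm", "data": {"increments": [[1,0.8,0,-4,0,0,2],[1,0.8,0,-8,0,0,2],[1,0.8,0,-12,0,0,2],[1,0.8,0,-16,0,0,2],[1,0.8,0,-19,0,0,2],[1,0.8,0,-21,0,0,2],[1,0.8,0,-22.5,0,0,2],[1,0.8,0,-23,0,0,2],[1,0.8,0,-23,0,0,2],[-1,0.8,0,-23,0,0,2],[-1,0.8,0,-23,0,0,2],[-1,0.8,0,-23,0,0,2],[-1,0.8,0,-23,0,0,2],[-1,0.8,0,-23,0,0,2],[-1,0.8,0,-23,0,0,2],[-1,0.8,0,-23,0,0,2],[-1,0.8,0,-22,0,0,2],[-1,0.8,0,-19,0,0,2],[-1,0.8,0,-15,0,0,2],[-1,0.8,0,-9,0,0,2]]}}

```text
time: 26.35
ee_pos: [0.5838, -0.3185, 0.1393]
ee_rot: [3.139, -0.003, -3.12]
wrist_force: [1.2, -1.1, -2.9]
finger_gap: 0.0497
grasp_force: 40.0
```

{"op": "move_arm", "data": {"increments": [[-1,1,2,1,0,0,0],[-1,2,5,2,0,0,0],[-1,3,9,2,0,0,0],[-1,3.7,13,2,0,0,0],[-1,3.7,17,2,0,0,0],[-1,3.7,21,2,0,0,0],[-1,3.7,23.5,2,0,0,0],[-1,3.7,24.3,2,0,0,0],[-1,3.7,24.3,1,0,0,0],[-1,3.7,24.3,-2,0,0,0],[-1,3.7,24.3,-5,0,0,0],[-1,3.7,24.3,-8,0,0,0],[-1,3.7,24.3,-10,0,0,0],[-1,3.7,24.3,-11,0,0,0],[-1,3.7,24.3,-11.4,0,0,0],[-1,3.7,24.3,-11.4,0,0,0]]}}

```text
time: 27.95
ee_pos: [0.6233, -0.0774, 0.0271]
ee_rot: [-3.141, 0.005, -3.122]
wrist_force: [2.1, 1.6, 4.9]
finger_gap: 0.0497
grasp_force: 40.0
```

Lightly in contact with the floor; release.

{"op": "move_arm", "data": {"increments": [[-1,0,0,0,0,0,0],[0.4,0,0,0.1,0,0,0],[0.4,0,0,0.1,0,0,0],[0.4,0,0,0.1,0,0,0],[0.4,0,0,0.1,0,0,0],[0.4,0,0,0.1,0,0,0],[0.4,0,0,2,0,0,0],[0.4,0,0,5,0,0,0],[0.4,0,0,9,0,0,0],[0,0,0,14,0,0,0],[-1,-1,0,18,0,0,0],[-1,-5,2,18,0,0,0],[-1,-10,5,18,0,0,0],[-1,-15,9,18,0,0,0],[-1,-19,11,18,0,0,0],[-1,-19,11,18,0,0,0],[-1,-19,11,18,0,0,0]]}}

```text
time: 29.65
ee_pos: [0.4304, 0.0349, 0.2057]
ee_rot: [3.141, 0.001, -3.119]
wrist_force: [0.1, 0.4, 0.4]
finger_gap: 0.0009
grasp_force: 0.0
```

Run:
```python
from h import *
s=sense();print(s['time'],s['ee_pos'],s['ee_rot'],s['finger_gap'])
a=save('wrist','w6.png');b=save('top','t6.png');c=save('scene','s6.png')
o=np.zeros((600,800,3),np.uint8)
o[:300,:400]=cv2.resize(a,(400,300));o[:300,400:]=cv2.resize(b[130:280,100:300],(400,300));o[300:,:400]=cv2.resize(c,(400,300));o[300:,400:]=cv2.resize(c[170:290,200:360],(400,300));cv2.imwrite('pics/m6.png',o[:,:,::-1])
```

```text
29.65 [0.43038099 0.03485691 0.20572428] [ 3.14139433e+00  6.66385709e-04 -3.11875928e+00] 0.0009313840946478403
```

View pics/m6.png

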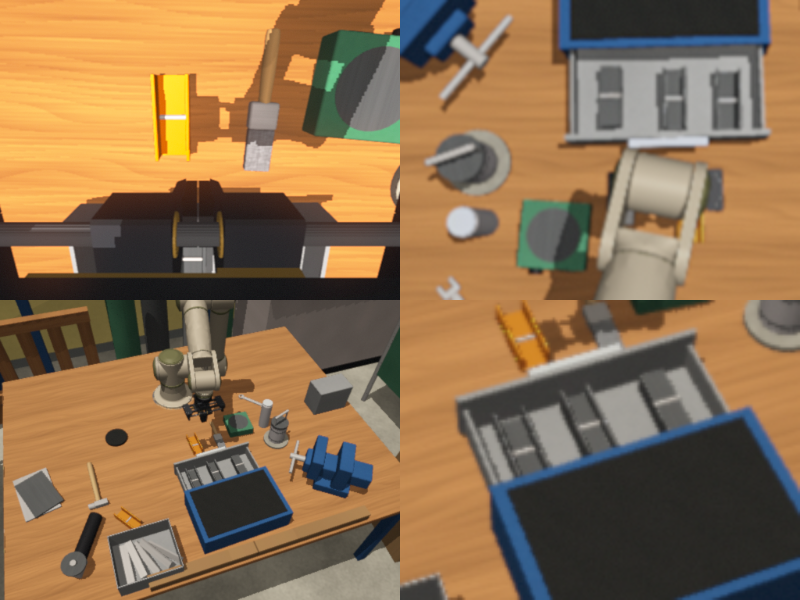

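All three pieces lie flat in the drawer and no others remain on the bench. Now push the pull with closed fingers.

{"op": "move_arm", "data": {"increments": [[-1,2,0,-3,0,0,0],[-1,4,0,-6,0,0,0],[-1,4,0,-9.5,0,0,0],[-1,4,0,-13,0,0,0],[-1,4,0,-13.2,0,0,0],[-1,5,0,-13.2,0,0,0],[-1,6,0,-13.2,0,0,0],[-1,7,0,-13.2,0,0,0],[-1,8,0,-13.2,0,0,0],[-1,9,0,-13.2,0,0,0],[-1,10,0.1,-13.2,0,0,0],[-1,11,0.1,-13.2,0,0,0],[-1,12,0.1,-13.2,0,0,0],[-1,13,0.1,-13.2,0,0,0],[-1,14,0.2,-13.2,0,0,0],[-1,15,0.2,-13.2,0,0,0],[-1,16,0.2,-13.2,0,0,0],[-1,17,0.2,-13.2,0,0,0],[-1,18,0.2,-13.2,0,0,0],[-1,19,0.2,-13.2,0,0,0]]}}

```text
time: 31.8
ee_pos: [0.6221, 0.0363, 0.0735]
ee_rot: [3.141, -0.001, -3.12]
wrist_force: [-2.8, 0.6, 1.1]
finger_gap: 0.0002
grasp_force: 1.3
```

{"op": "move_arm", "data": {"increments": [[-1,1,0,0,0,0,0],[-1,2,0,0,0,0,0],[-1,2.5,0.1,0,0,0,0],[-1,3,0.1,0,0,0,0],[-1,3.4,0.1,0,0,0,0],[-1,3.8,0.1,0,0,0,0],[-1,4.2,0.1,0,0,0,0],[-1,4.2,0.1,0,0,0,0]]}}

```text
time: 32.6
ee_pos: [0.6641, 0.0368, 0.0732]
ee_rot: [3.141, 0.001, -3.12]
wrist_force: [0.7, -0.0, 0.8]
finger_gap: 0.0002
grasp_force: 0.0
```

{"op": "move_arm", "data": {"increments": [[-1,0.3,0,0,0,0,0],[-1,0.6,0,0,0,0,0],[-1,0.9,0,0,0,0,0],[-1,0.9,0,0,0,0,0]]}}

```text
time: 33.0
ee_pos: [0.673, 0.0367, 0.0733]
ee_rot: [-3.142, 0.001, -3.12]
wrist_force: [-0.1, -0.8, -0.3]
finger_gap: 0.0003
grasp_force: 0.0
```

{"op": "move_arm", "data": {"increments": [[-1,0.2,0,0,0,0,0],[-1,0.4,0,0,0,0,0],[-1,0.6,0,0,0,0,0],[-1,0.6,0,0,0,0,0]]}}

```text
time: 33.4
ee_pos: [0.6789, 0.0368, 0.0732]
ee_rot: [3.141, 0.0, -3.12]
wrist_force: [-0.8, -0.1, 0.8]
finger_gap: 0.0001
grasp_force: 0.0
```

Back off and look.

{"op": "move_arm", "data": {"increments": [[-1,-2,0,0,0,0,0],[-1,-5,0,1,0,0,0],[-1,-9,0,4,0,0,0],[-1,-14,0,8,0,0,0],[-1,-19,0,12,0,0,0],[-1,-22,0,15,0,0,0],[-1,-24,0,16,0,0,0],[-1,-24,0,16,0,0,0]]}}

```text
time: 34.2
ee_pos: [0.4372, 0.037, 0.2367]
ee_rot: [-3.141, 0.006, -3.12]
wrist_force: [0.9, -0.0, -0.3]
finger_gap: 0.0006
grasp_force: 0.0
```

Run:
```python
from h import *
b=save('top','t7.png');c=save('scene','s7.png')
o=np.zeros((600,800,3),np.uint8)
o[:300,:400]=cv2.resize(b[130:280,100:300],(400,300));o[300:,:400]=cv2.resize(c,(400,300));o[300:,400:]=cv2.resize(c[170:320,200:400],(400,300));o[:300,400:]=cv2.resize(b[140:215,175:275],(400,300));cv2.imwrite('pics/m7.png',o[:,:,::-1])
```

```text
(no output)
```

View pics/m7.png

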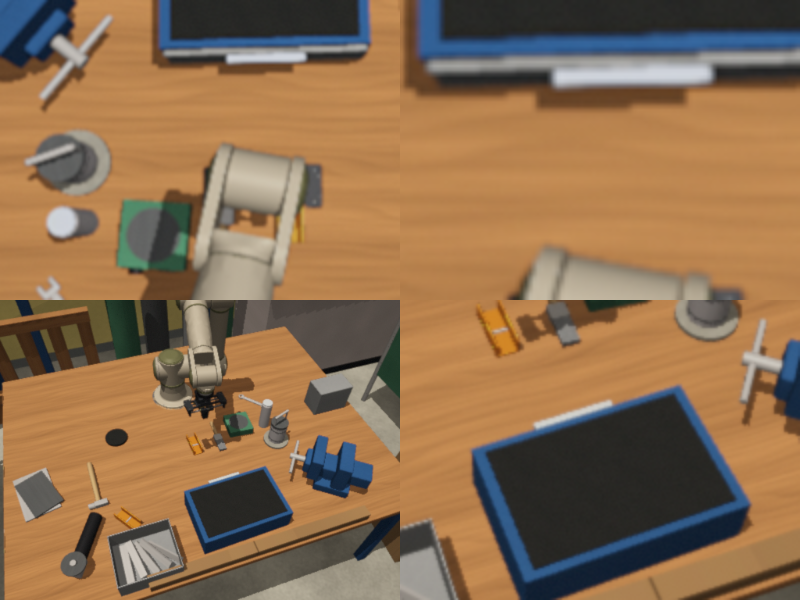

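The drawer looks closed, its front against the unit. I check the pull position numerically.

Run:
```python
from h import *
for f,cols in(('t3.png',(220,235,250)),('t7.png',(220,228,235,245))):
    im=cv2.imread('pics/'+f).astype(int)
    for u in cols:
        g=im[150:210,u].min(1); r=np.where(g>190)[0]
        rows=r+150; print(f,u,rows.min(),rows.max(),np.round(ray('top',u,rows.max()+.5,.085)[:2],4))
```

```text
t3.png 220 202 204 [0.5198 0.0879]
t3.png 235 201 203 [0.5236 0.0311]
t3.png 250 201 203 [ 0.5236 -0.0257]
t7.png 220 158 159 [0.6935 0.0896]
t7.png 228 157 159 [0.6935 0.0589]
t7.png 235 157 159 [0.6935 0.032 ]
t7.png 245 157 159 [ 0.6936 -0.0065]
```

It snapped away from the fingers, which fits being home. I confirm by feeling for the stop.

{"op": "move_arm", "data": {"increments": [[-1,2,0,-4,0,0,0],[-1,6,0,-8,0,0,0],[-1,9,0,-12,0,0,0],[-1,12,0,-16,0,0,0],[-1,16,0,-16,0,0,0],[-1,20,0,-16,0,0,0],[-1,23,0,-16,0,0,0],[-1,24,0,-16,0,0,0],[-1,24.4,0,-16,0,0,0],[-1,24.8,0,-16,0,0,0],[-1,25.1,0,-16,0,0,0],[-1,25.1,0,-16,0,0,0]]}}

```text
time: 35.5
ee_pos: [0.6794, 0.0368, 0.0701]
ee_rot: [3.141, -0.035, -3.119]
wrist_force: [-69.3, -4.8, 33.2]
finger_gap: 0.0003
grasp_force: 35.2
```

Solid stop felt, so the drawer is home. Back off and hand in.

{"op": "move_arm", "data": {"increments": [[-1,-0.5,0,0,0,0,0],[-1,-2,0,0,0,0,0],[-1,-5,0,1,0,0,0],[-1,-9,0,4,0,0,0],[-1,-14,0,8,0,0,0],[-1,-19,0,12,0,0,0],[-1,-22,0,15,0,0,0],[-1,-24,0,16,0,0,0],[-1,-24,0,16,0,0,0],[-1,-24,0,16,0,0,0]]}}

```text
time: 36.5
ee_pos: [0.4503, 0.0368, 0.2325]
ee_rot: [3.141, -0.0, -3.121]
wrist_force: [-0.3, -0.1, -0.6]
finger_gap: 0.0003
grasp_force: 0.0
```

Run:
```python
from h import *
save('top','t8.png');im=cv2.imread('pics/t8.png').astype(int)
for u in(228,235): print((np.where(im[150:210,u].min(1)>190)[0]+150))
s=sense();print(s['time'],s['ee_pos'],abs(s['dq']).max())
a=cv2.imread('pics/t6.png').astype(int)
print('canister/bystander diff',abs(a-im)[180:260,110:160].mean(),abs(a-im)[170:250,365:395].mean())
print(hand_in())
```

```text
[157 158 159]
[157 158 159]
36.55 [0.45039966 0.03675181 0.2318556 ] 0.020552476542261836
canister/bystander diff 0.7913333333333333 0.785
the job is handed in; nothing more can be done
None
```

I handed the job in at 36.6 s of robot time: the canister stands centred on the cooling plate, the three test pieces present (square tube, H-beam, channel; no flat bar seen) lie flat in the drawer, and the drawer is shut against its stop; my last push to confirm this reached 69 N at the wrist (limit 120 N), and no verdict came back.

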